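Stack the specimen rings on the dip spindle and hold it over the beaker

ROBOT

A 6-joint arm with a two-finger parallel gripper is mounted at the origin on a cart in front of the work surface, level with it; the furniture and walls round the work are solid. World frame = base frame: x ahead of the robot, y to its left, z up, the work surface at z = 0. Lengths are in m, angles in rad, forces in N, time in s.
With the tool pointing down it reaches from about 0.35 to 0.975 m from the base axis. Payload 4.9 kg.
Tool frame: the origin (TCP) lies on the mounting face of the last link; the fingertips stand 173 mm ahead of it and the grasp point (between the pads) lies 155 mm ahead of it; z points along the fingers, y is the direction in which the jaws open and shut (so a half turn about z gives the same grasp; the last joint's range is limited). The gripper opens to 85 mm and grips with 20 to 120 N. Pads are 22 mm wide; open, the fingers measure 114 mm over their backs; the gripper's body (76 mm by 85 mm) begins 54 mm behind the grasp point. The pads swing forward as they close: fully open they stand 13 mm farther back than shut.
Start: joints at [-1.288, 0.053, 1.613, -0, 1.476, -0.119], TCP at [0.244, -0.575, 0.405] pointing down, gripper open.
Joint ranges: [-3.01, 3.01], [-1.01, 2.22], [0.06, 2.58], [-1.02, 4.17], [0.09, 2.62], [-3.14, 3.14]. Speed limits (rad/s): [2.57, 2.57, 3.14, 3.14, 3.14, 3.14].

INTERFACE

Orientations are given as a unit quaternion [w, x, y, z].
In Python, from plant import manip gives the robot as it stands.
- The arm moves only by the tool play_rows, never from a script. Its argument "increments" is a list of rows, each an object with "offset": the shift along the tool's x, y, z in mm, a list of three; "twist": the turn about the tool's z in rad; "grip": the opening, from 0 (shut) to 1 (fully open). In form: [{"offset": [dx, dy, dz], "twist": twist, "grip": grip}, ...]. A call has 1 to 5 rows; each row is the pose to reach, as a shift and turn from the pose commanded when the call began, along the tool's axes at that moment; what a row does not reach only later rows make up. A row lasts 1/12 s, in which the tool goes at most 41.7 mm and 7.16 degrees, less where a joint would pass 70% of its speed; a pose out of reach is approached as far as the arm can. A call with a gripper value outside its range is refused whole. The fingers move at their own pace and stop on an object; the grip force is fixed at half the most. Time passes only in rows, so rows that repeat a pose let the fingers close. It gives the time, the measured TCP pose, the force and the opening at its end, in the units of the state.
- manip.state(): the state, without advancing time (a new reading comes with each control period).
- manip.grab_frame(name): name is "scene" or "top" or "wrist"; returns the picture (480x640x3 uint8, blue, green, red); there is no depth.
- manip.get_calibration(name): a dict with "fx", "fy", "cx", "cy" (pixels), "T" (4x4, takes a point from camera to world coordinates). Camera axes: x right, y down, z forward; pixel columns grow to the right and rows downward; lengths in m; the calibration is good to about 2 mm. A picture is of the moment at which its call begins: read the wrist's pose just before it. get_calibration takes no time and is no camera call; for the wrist camera it gives the pose at the moment of the call.
- manip.job_done(): hands the job in, once; it reports no verdict.
Trained networks look in the newest picture that a camera, given by its name, has taken for a name from the list of things; names that differ only in an ending like _2 or _b are one class to them, and where a whole thing is asked for, a point or a joint stands for the part that bears it (a point fixed in the world has none). Each returns a list of dicts, best first, with "p" (0 to 1); they miss things now and then, are a little off and sometimes report something else, mostly with a low value. They report only what shows in the picture. A call takes as long as a camera call.
- manip.boxes_of(query, camera): "xyz" ([x, y, z] in m, in the coordinates of the camera as it stood for that picture, good to about 4 mm: the middle of the surface that is visible of it).
- manip.tip_of(query, camera): "xyz" ([x, y, z] in m, in the coordinates of the camera as it stood for that picture, good to about 4 mm: a listed point, or the origin of a listed thing).
The state is a dict: "time": time; "joint_pos": joint angles; "joint_vel": joint speeds; "joint_efforts": joint torques, N m; "tool_pos": TCP position; "tool_rot": TCP orientation; "contact_force": force on the tool from outside, world axes, zero at the start; "ft_torque": the same for the moment, N m; "gripper_width": opening from 0.0 (shut) to 1.0 (fully open).
Only numpy, scipy, OpenCV 4.12 (cv2) and the standard library are available. Lean on these libraries where they do the work, as an engineer would, in place of code of your own. Each camera call takes 0.05 s, during which the arm holds its last target. There are 200 camera calls.

TASK

Make up the dip spindle for an immersion test: with the spindle standing in its grey stand, thread the copper ring fully home onto the spindle's white flange, then the white spacer, then the steel ring, so that the spacer keeps the two metals apart. Then grip the black rod above the rings, lift the loaded spindle out of the stand and finish while still holding it, upright and still, centred a few centimetres above the mouth of the glass beaker, ready to be dipped. Leave the beaker, jar, flask and timer where they stand.

Things in the scene. Friction and masses are not known exactly. Their poses are not given: they have to be found in the camera images.
- stand: round grey plastic assembly stand, 84 mm across and 28 mm high, fixed to the bench; origin at the centre of its underside, z up. A blind socket 23 mm wide and 22 mm deep in its top takes the spindle's foot
- spindle: loose dip spindle, 82 mm tall, 150 g, standing in the stand; origin at the centre of its underside, z along the rod. Black foot 20 mm across from 0 to 18 mm (sits in the stand's socket), white flange 54 mm across from 18 to 24 mm (rests on the stand's top, so the spindle's origin starts 10 mm above the bench), black rod 12 mm across from 24 to 82 mm, the last 6 mm tapering to 7 mm at the tip
- seat_copper (a point): point on the spindle's axis, 29 mm above its origin, where the copper ring's centre lies when the ring is home on the flange
- seat_spacer (a point): point on the spindle's axis, 39 mm above its origin, where the white spacer's centre lies when it is home on the copper ring
- seat_steel (a point): point on the spindle's axis, 49 mm above its origin, where the steel ring's centre lies when it is home on the spacer (its upper face is then 54 mm above the spindle's origin)
- grip (a point): point on the spindle's axis, 68 mm above its origin: middle of the bare rod left above the three rings (54 to 82 mm), where the loaded spindle is gripped
- copper_ring_mid (a point): centre of the copper-coloured ring: 46 mm across, 10 mm thick, bore 16 mm, about 130 g; starts lying flat on the mat
- spacer_ring_mid (a point): centre of the white plastic spacer ring: 50 mm across, 10 mm thick, bore 16 mm, about 40 g; starts lying flat on the mat
- steel_ring_mid (a point): centre of the bright steel ring: 46 mm across, 10 mm thick, bore 16 mm, about 110 g; starts lying flat on the mat
- mat: thin dark teal silicone mat, 130 mm by 250 mm by 3 mm, fixed to the bench; origin at the centre of its underside. The three rings start in a row along its y axis, 80 mm apart (up to 15 mm off its centre line), in any order, so fingers that close along its x axis have free room
- beaker: clear glass beaker with a little clear liquid drawn in its bottom, about 95 mm across and 125 mm tall, loose, standing on the bench; origin at the centre of its underside, its rim 125 mm above
- white_jar: white screw-cap jar, 68 mm across and 85 mm tall, a bystander behind the stand; origin at the centre of its underside
- small_flask_a: small stoppered conical flask, 64 mm across and 121 mm tall, a bystander to the left of the beaker; origin at the centre of its underside
- timer: small white bench timer, 66 by 62 by 18 mm, a bystander in front of the beaker and stand; origin at the centre of its underside

How it is judged:
By the outcome, as a careful person would: the job done as asked, in the order asked, and still so for the second after the job is handed in, while the arm keeps its last pose, push and grip.
It also fails if it takes over 69 s, if anything falls off the work surface, if the arm or the gripper's body presses on something with over 40 N, if the wrist force passes 120 N, or if a joint passes its speed limit or range.

## Working session

There is one attempt and no reset: what is moved stays moved. The work goes in short steps, Python scripts to look and compute and a tool call to move; the robot and the scene stay as the last step left them, time stands still between calls to the robot, and variables do not carry over. Pictures are saved under pics/ and viewed, about 8 in all and at most 12, crops included, and the job is handed in when it is done.

Besides the shell and the picture viewer there is one more tool, called by a JSON object that holds its "method" and its "body". play_rows: Moves the arm, as the interface text tells. Its arguments: {"type":"object","properties":{"increments":{"type":"array"}},"required":["increments"]}

```bash
mkdir -p pics; ls
cat > h.py <<'E'
import numpy as np, cv2
from plant import manip
def world(cam,xyz,T=None):
    T=np.array(manip.get_calibration(cam)["T"]) if T is None else T
    return (T@np.r_[xyz,1])[:3]
def look(cam,names,kind='tip',T=None):
    for n in names:
        r=(manip.tip_of if kind=='tip' else manip.boxes_of)(n,cam)
        print(n,[(round(d["p"],2),(world(cam,d["xyz"],T)*1000).round(0).tolist()) for d in r[:3]])
def st():
    s=manip.state(); print({k:np.round(v,4).tolist() for k,v in s.items() if k in("time","tool_pos","tool_rot","contact_force","gripper_width","joint_pos")})
    return s
E
python3 - <<'E'
from h import *
st()
for c in("scene","top"):
    T=np.array(manip.get_calibration(c)["T"]); print(c,T.round(3).tolist())
    cv2.imwrite(f"pics/{c}0.png",manip.grab_frame(c))
    look(c,["stand","spindle","copper_ring_mid","spacer_ring_mid","steel_ring_mid","mat","beaker","grip","white_jar","small_flask_a","timer"])
st()
E
```

```text
pics
{'time': 0.0, 'joint_pos': [-1.288, 0.0534, 1.6143, 0.0, 1.476, -0.119], 'tool_pos': [0.2443, -0.575, 0.4035], 'tool_rot': [-0.001, 0.9799, 0.1995, -0.0001], 'contact_force': [0.4377, -0.5753, 0.5421], 'gripper_width': 1.0013}
scene [[-0.581, -0.49, 0.65, -0.288], [-0.814, 0.364, -0.452, 0.597], [-0.015, -0.792, -0.611, 0.858], [0.0, 0.0, 0.0, 1.0]]
stand [(0.85, [525.0, -18.0, -0.0])]
spindle [(0.73, [526.0, -23.0, 12.0]), (0.2, [529.0, -20.0, 51.0])]
copper_ring_mid [(0.16, [683.0, 36.0, 1.0])]
spacer_ring_mid [(0.49, [527.0, -17.0, 41.0])]
steel_ring_mid []
mat []
beaker [(0.94, [519.0, 255.0, 5.0])]
grip [(0.97, [523.0, -20.0, 79.0]), (0.17, [525.0, -23.0, 63.0])]
white_jar [(0.79, [683.0, 34.0, -4.0])]
small_flask_a [(0.57, [535.0, 383.0, 1.0])]
timer [(0.58, [367.0, 191.0, 6.0])]
top [[0.025, -0.993, 0.119, 0.392], [-1.0, -0.022, 0.021, 0.01], [-0.018, -0.12, -0.993, 1.09], [0.0, 0.0, 0.0, 1.0]]
stand [(0.82, [527.0, -21.0, 0.0])]
spindle [(0.86, [530.0, -19.0, 9.0]), (0.7, [475.0, -271.0, -0.0]), (0.59, [358.0, 186.0, -1.0])]
copper_ring_mid [(0.63, [482.0, -355.0, 14.0])]
spacer_ring_mid [(0.68, [482.0, -273.0, 8.0])]
steel_ring_mid [(0.55, [467.0, -189.0, 7.0])]
mat []
beaker [(0.85, [521.0, 249.0, -1.0]), (0.5, [483.0, -271.0, 6.0])]
grip [(0.8, [526.0, -19.0, 79.0]), (0.72, [485.0, -272.0, 11.0]), (0.22, [529.0, -17.0, 9.0])]
white_jar [(0.64, [679.0, 34.0, 1.0])]
small_flask_a [(0.92, [535.0, 379.0, -4.0])]
timer [(0.98, [360.0, 186.0, 1.0])]
{'time': 1.2, 'joint_pos': [-1.288, 0.0527, 1.6129, 0.0, 1.476, -0.119], 'tool_pos': [0.2444, -0.5752, 0.4047], 'tool_rot': [0.0, 0.9799, 0.1995, 0.0], 'contact_force': [0.1136, -0.4536, 0.6906], 'gripper_width': 1.0029}
```

View pics/top0.png

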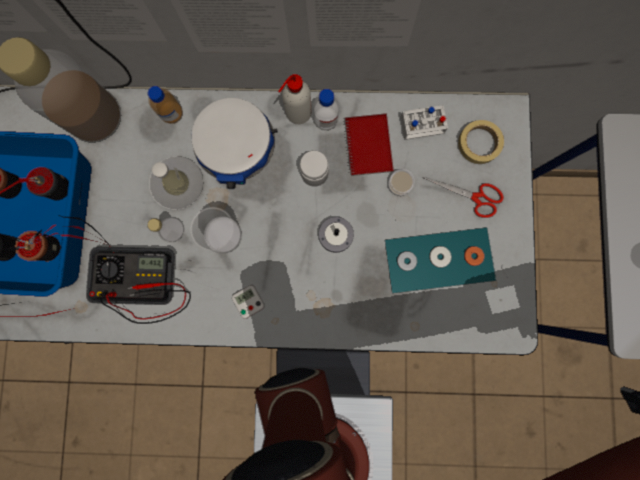

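Run:
```python
from h import *
c=manip.get_calibration("top"); print({k:c[k] for k in("fx","fy","cx","cy")})
c=manip.get_calibration("wrist"); print({k:c[k] for k in("fx","fy","cx","cy")})
s=manip.state()
from scipy.spatial.transform import Rotation as R
M=np.eye(4);q=s["tool_rot"];M[:3,:3]=R.from_quat([q[1],q[2],q[3],q[0]]).as_matrix();M[:3,3]=s["tool_pos"]
print(M.round(3)); print((np.linalg.inv(M)@np.array(c["T"])).round(3))
```

```text
{'fx': 451.92498728008036, 'fy': 451.92498728008036, 'cx': 313.61370226141383, 'cy': 236.5005308180137}
{'fx': 411.7999082293477, 'fy': 411.7999082293477, 'cx': 315.20870378587614, 'cy': 238.61827761070103}
[[ 0.92   0.391  0.     0.244]
 [ 0.391 -0.92  -0.    -0.575]
 [ 0.     0.    -1.     0.405]
 [ 0.     0.     0.     1.   ]]
[[-0.    -0.96  -0.279  0.072]
 [ 1.    -0.     0.     0.001]
 [-0.001 -0.279  0.96   0.031]
 [ 0.     0.     0.     1.   ]]
```

The top view shows the mat with steel (407,261), spacer (441,256) and copper (475,256), matching the networks. The mat is turned about 7°. I'll move above the mat with the jaws along its x axis.

{"method": "play_rows", "body": {"increments": [{"offset":[34,-19,0],"twist":0,"grip":1},{"offset":[68,-38,0],"twist":0,"grip":1},{"offset":[102,-56,0],"twist":0,"grip":1},{"offset":[136,-75,0],"twist":0,"grip":1},{"offset":[168,-93,0],"twist":0,"grip":1}]}}

```text
time: 1.62
tool_pos: [0.3635, -0.4223, 0.4048]
tool_rot: [0.0, 0.98, 0.199, 0.0]
contact_force: [0.8, -0.1, 0.7]
gripper_width: 0.999
```

{"method": "play_rows", "body": {"increments": [{"offset":[34,-19,0],"twist":0,"grip":1},{"offset":[68,-38,0],"twist":0,"grip":1},{"offset":[102,-56,0],"twist":0,"grip":1},{"offset":[136,-75,0],"twist":0,"grip":1},{"offset":[168,-93,0],"twist":0,"grip":1}]}}

```text
time: 2.03
tool_pos: [0.4818, -0.2707, 0.405]
tool_rot: [0.0, 0.98, 0.2, 0.0]
contact_force: [0.6, -1.3, 0.7]
gripper_width: 1.004
```

{"method": "play_rows", "body": {"increments": [{"offset":[0,0,0],"twist":-0.12,"grip":1},{"offset":[0,0,0],"twist":-0.24,"grip":1},{"offset":[0,0,0],"twist":-0.36,"grip":1},{"offset":[0,0,0],"twist":-0.48,"grip":1},{"offset":[0,0,0],"twist":-0.6,"grip":1}]}}

```text
time: 2.45
tool_pos: [0.481, -0.2724, 0.4048]
tool_rot: [0.0, 0.876, 0.483, 0.0]
contact_force: [-0.1, -0.7, 0.9]
gripper_width: 0.998
```

{"method": "play_rows", "body": {"increments": [{"offset":[0,0,0],"twist":-0.12,"grip":1},{"offset":[0,0,0],"twist":-0.24,"grip":1},{"offset":[0,0,0],"twist":-0.36,"grip":1},{"offset":[0,0,0],"twist":-0.48,"grip":1},{"offset":[0,0,0],"twist":-0.6,"grip":1}]}}

```text
time: 2.87
tool_pos: [0.4809, -0.2726, 0.4047]
tool_rot: [0.0, 0.694, 0.72, 0.0]
contact_force: [0.4, -0.4, 0.6]
gripper_width: 1.0
```

```bash
cat >> h.py <<'E'
def tool():
    from scipy.spatial.transform import Rotation as R
    s=manip.state();q=s["tool_rot"];M=np.eye(4);M[:3,:3]=R.from_quat([q[1],q[2],q[3],q[0]]).as_matrix();M[:3,3]=s["tool_pos"];return M
def shot(cam,f):
    c=manip.get_calibration(cam);im=manip.grab_frame(cam);cv2.imwrite(f"pics/{f}.png",im);return im,c
def ray(c,u,v,z):
    T=np.array(c["T"]);d=T[:3,:3]@np.array([(u-c["cx"])/c["fx"],(v-c["cy"])/c["fy"],1]);return T[:3,3]+d*(z-T[2,3])/d[2]
def pix(c,p):
    q=np.linalg.inv(np.array(c["T"]))@np.r_[p,1];return [round(c["fx"]*q[0]/q[2]+c["cx"]),round(c["fy"]*q[1]/q[2]+c["cy"])]
E
python3 - <<'E'
from h import *
st(); print(tool().round(3).tolist())
im,c=shot("wrist","w1")
look("wrist",["copper_ring_mid","spacer_ring_mid","steel_ring_mid","stand","grip","mat"])
E
```

```text
{'time': 2.8667, 'joint_pos': [-0.6503, -0.1198, 1.7812, 0.0, 1.4801, -0.6873], 'tool_pos': [0.4809, -0.2726, 0.4047], 'tool_rot': [0.0, 0.6939, 0.7201, 0.0], 'contact_force': [0.4461, -0.357, 0.6075], 'gripper_width': 1.0003}
[[-0.037, 0.999, 0.0, 0.481], [0.999, 0.037, -0.0, -0.273], [-0.0, 0.0, -1.0, 0.405], [0.0, 0.0, 0.0, 1.0]]
copper_ring_mid [(0.61, [489.0, -348.0, 8.0])]
spacer_ring_mid [(0.82, [481.0, -269.0, 7.0])]
steel_ring_mid [(0.79, [471.0, -192.0, 7.0])]
stand []
grip []
mat [(0.89, [477.0, -273.0, -2.0])]
```

View pics/w1.png

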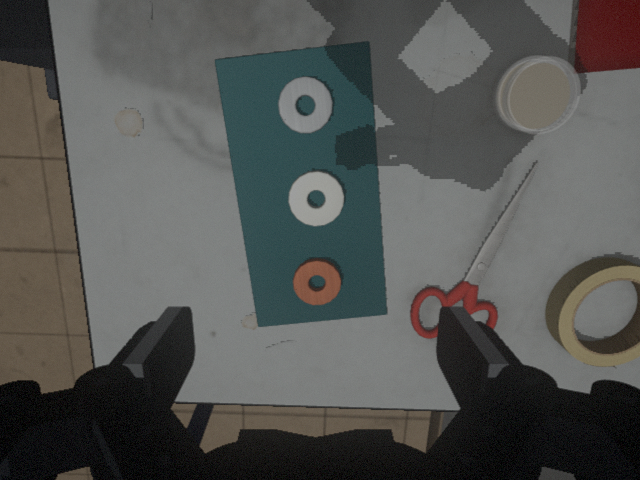

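Run:
```python
from h import *
im=cv2.imread("pics/w1.png"); c=manip.get_calibration("wrist"); M=tool()
for n,(u,v) in dict(steel=(306,105),spacer=(317,198),copper=(318,283)).items():
    # refine: segment outer disc vs teal
    hsv=cv2.cvtColor(im,cv2.COLOR_BGR2HSV); w=np.zeros(im.shape[:2],np.uint8); cv2.circle(w,(u,v),36,255,-1)
    teal=cv2.inRange(hsv,(75,70,20),(105,255,255)); m=cv2.bitwise_and(cv2.bitwise_not(teal),w)
    cs,_=cv2.findContours(m,cv2.RETR_EXTERNAL,cv2.CHAIN_APPROX_NONE); k=max(cs,key=cv2.contourArea)
    (e,ax,_)=cv2.fitEllipse(k)
    p=ray(c,*e,0.011); print(n,np.round(e,1),np.round(ax,1),(p*1000).round(1),"tool shift",((M[:3,:3].T@(p-M[:3,3]))*1000).round(1))
```

```text
steel [305.  104.6] [54.5 57. ] [ 471.3 -191.1   11. ] tool shift [ 81.7  -7.3 393.7]
spacer [316.  197.8] [55.9 56.9] [ 482.9 -270.    11. ] tool shift [  2.6   2.  393.7]
copper [316.9 281.1] [47.9 50. ] [ 486.1 -349.7   11. ] tool shift [-77.2   2.9 393.7]
```

{"method": "play_rows", "body": {"increments": [{"offset":[-16,0,30],"twist":0,"grip":1},{"offset":[-32,1,60],"twist":0,"grip":1},{"offset":[-48,2,90],"twist":0,"grip":1},{"offset":[-64,3,120],"twist":0,"grip":1},{"offset":[-77,3,150],"twist":0,"grip":1}]}}

```text
time: 3.63
tool_pos: [0.4863, -0.3504, 0.2536]
tool_rot: [0.0, 0.697, 0.718, -0.0]
contact_force: [-0.1, -0.4, -0.3]
gripper_width: 1.002
```

{"method": "play_rows", "body": {"increments": [{"offset":[0,0,25],"twist":0,"grip":1},{"offset":[0,0,45],"twist":0,"grip":1},{"offset":[0,0,60],"twist":0,"grip":1},{"offset":[0,0,72],"twist":0,"grip":1},{"offset":[0,0,81],"twist":0,"grip":1}]}}

```text
time: 4.05
tool_pos: [0.4861, -0.3493, 0.1723]
tool_rot: [-0.001, 0.696, 0.718, -0.0]
contact_force: [-0.2, 0.4, 0.6]
gripper_width: 0.999
```

{"method": "play_rows", "body": {"increments": [{"offset":[0,0,0],"twist":0,"grip":0.65},{"offset":[0,0,0],"twist":0,"grip":0.65},{"offset":[0,0,0],"twist":0,"grip":0.65},{"offset":[0,0,0],"twist":0,"grip":0.65},{"offset":[0,0,0],"twist":0,"grip":0.65}]}}

```text
time: 4.47
tool_pos: [0.4868, -0.3498, 0.175]
tool_rot: [0.001, 0.696, 0.718, 0.0]
contact_force: [-0.7, 0.8, 0.3]
gripper_width: 0.65
```

Run:
```python
from h import *
st(); shot("wrist","w2")
```

```text
{'time': 4.4667, 'joint_pos': [-0.7473, 0.2396, 1.8204, 0.0, 1.0793, -0.7783], 'tool_pos': [0.4868, -0.3498, 0.175], 'tool_rot': [0.0011, 0.6961, 0.718, 0.0], 'contact_force': [-0.7303, 0.843, 0.2681], 'gripper_width': 0.6498}
```

View pics/w2.png

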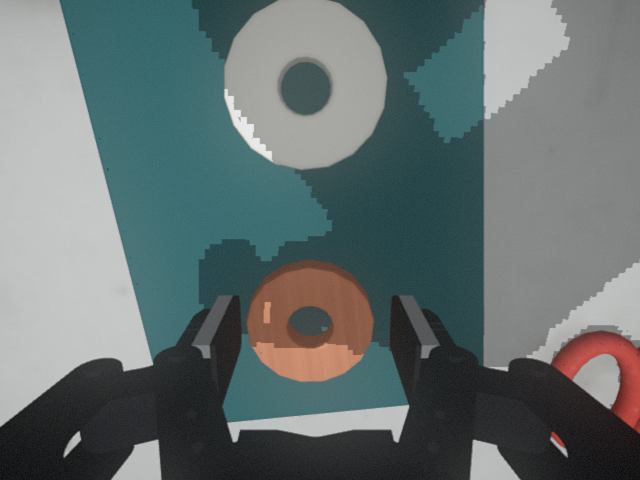

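{"method": "play_rows", "body": {"increments": [{"offset":[0,0,0],"twist":0,"grip":0.4},{"offset":[0,0,0],"twist":0,"grip":0.3},{"offset":[0,0,0],"twist":0,"grip":0.3},{"offset":[0,0,0],"twist":0,"grip":0.3},{"offset":[0,0,0],"twist":0,"grip":0.3}]}}

```text
time: 4.93
tool_pos: [0.4868, -0.3499, 0.1751]
tool_rot: [0.001, 0.696, 0.718, -0.0]
contact_force: [-1.3, 1.2, 5.8]
gripper_width: 0.505
```

{"method": "play_rows", "body": {"increments": [{"offset":[0,0,-20],"twist":0,"grip":0.3},{"offset":[0,0,-55],"twist":0,"grip":0.3},{"offset":[0,0,-95],"twist":0,"grip":0.3},{"offset":[0,0,-120],"twist":0,"grip":0.3},{"offset":[0,0,-130],"twist":0,"grip":0.3}]}}

```text
time: 5.35
tool_pos: [0.4872, -0.3503, 0.3089]
tool_rot: [0.004, 0.696, 0.718, 0.0]
contact_force: [0.2, -0.8, -0.9]
gripper_width: 0.505
```

Run:
```python
from h import *
st(); shot("wrist","w3"); M=tool();iM=np.linalg.inv(M)
for n in ["copper_ring_mid"]:
    for d in manip.tip_of(n,"wrist")[:2]: print(d["p"],(iM@np.r_[world("wrist",d["xyz"]),1]*1000).round(1)[:3])
print(M.round(3))
```

```text
{'time': 5.35, 'joint_pos': [-0.7473, 0.0691, 1.7602, 0.0001, 1.3043, -0.7783], 'tool_pos': [0.4872, -0.3503, 0.3089], 'tool_rot': [0.004, 0.6961, 0.718, 0.0001], 'contact_force': [0.1602, -0.7948, -0.919], 'gripper_width': 0.5054}
0.81 [  1.7   0.5 169.7]
[[-0.031  1.     0.006  0.487]
 [ 1.     0.031 -0.005 -0.35 ]
 [-0.006  0.006 -1.     0.309]
 [ 0.     0.     0.     1.   ]]
```

View pics/w3.png

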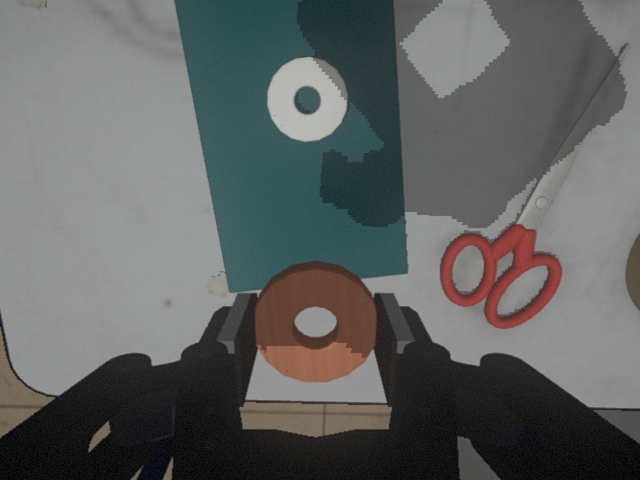

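{"method": "play_rows", "body": {"increments": [{"offset":[28,5,-4],"twist":0,"grip":0.3},{"offset":[60,11,-6],"twist":0,"grip":0.3},{"offset":[95,18,-8],"twist":0,"grip":0.3},{"offset":[125,24,-10],"twist":0,"grip":0.3}]}}

```text
time: 5.78
tool_pos: [0.5054, -0.2217, 0.3097]
tool_rot: [-0.003, 0.696, 0.718, -0.0]
contact_force: [0.9, -0.1, -1.6]
gripper_width: 0.501
```

{"method": "play_rows", "body": {"increments": [{"offset":[35,7,-4],"twist":0,"grip":0.3},{"offset":[70,13,-6],"twist":0,"grip":0.3},{"offset":[100,19,-8],"twist":0,"grip":0.3},{"offset":[118,22,-10],"twist":0,"grip":0.3},{"offset":[125,24,-10],"twist":0,"grip":0.3}]}}

```text
time: 6.2
tool_pos: [0.5258, -0.0955, 0.3204]
tool_rot: [-0.003, 0.695, 0.719, -0.001]
contact_force: [-0.1, -0.7, -1.5]
gripper_width: 0.504
```

{"method": "play_rows", "body": {"increments": [{"offset":[0,0,0],"twist":0,"grip":0.3},{"offset":[0,0,0],"twist":0,"grip":0.3}]}}

```text
time: 6.37
tool_pos: [0.5261, -0.0984, 0.3217]
tool_rot: [-0.001, 0.696, 0.718, -0.001]
contact_force: [0.1, -0.0, -1.9]
gripper_width: 0.499
```

Run:
```python
from h import *
st(); im,c=shot("wrist","w4"); M=tool();iM=np.linalg.inv(M);T=np.array(c["T"])
look("wrist",["grip","spindle","stand","seat_copper"],T=T)
print("copper in tool",[(d["p"],(iM@np.r_[world("wrist",d["xyz"],T),1]*1000).round(1)[:3]) for d in manip.tip_of("copper_ring_mid","wrist")])
print(M.round(3)); print({n:pix(c,np.array(p)) for n,p in dict(tip=(.527,-.02,.092),flange=(.527,-.02,.034)).items()})
```

```text
{'time': 6.3667, 'joint_pos': [-0.3237, -0.0954, 1.9005, -0.0007, 1.3395, -0.3549], 'tool_pos': [0.5261, -0.0984, 0.3217], 'tool_rot': [-0.0012, 0.696, 0.7181, -0.001], 'contact_force': [0.1485, -0.0132, -1.9194], 'gripper_width': 0.4988}
grip [(0.69, [532.0, -20.0, 77.0]), (0.6, [527.0, -94.0, 156.0])]
spindle [(0.66, [527.0, -17.0, 9.0])]
stand []
seat_copper [(0.67, [528.0, -24.0, 43.0])]
copper in tool [(0.86, array([  5.6,   1.6, 164.4]))]
[[-0.03   1.    -0.002  0.526]
 [ 1.     0.03   0.    -0.099]
 [ 0.    -0.002 -1.     0.322]
 [ 0.     0.     0.     1.   ]]
{'tip': [321, 101], 'flange': [320, 105]}
```

View pics/w4.png

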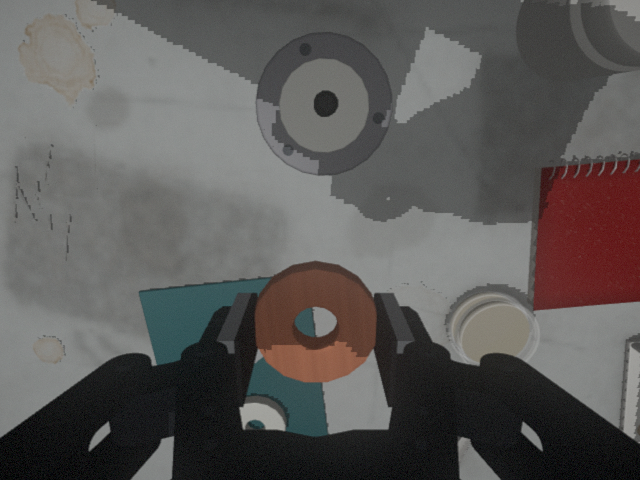

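Rod tip at (326,103), stand centre at (324,104), held ring's bore at (316,322). I'll move the ring just above the tip and look through the bore.

{"method": "play_rows", "body": {"increments": [{"offset":[25,1,0],"twist":0,"grip":0.3},{"offset":[55,3,0],"twist":0,"grip":0.3},{"offset":[72,4,15],"twist":0,"grip":0.3},{"offset":[76,4,35],"twist":0,"grip":0.3},{"offset":[76,4,44],"twist":0,"grip":0.3}]}}

```text
time: 7.08
tool_pos: [0.5275, -0.0212, 0.2777]
tool_rot: [-0.001, 0.696, 0.718, -0.001]
contact_force: [0.1, -0.7, -2.0]
gripper_width: 0.502
```

{"method": "play_rows", "body": {"increments": [{"offset":[0,0,0],"twist":0,"grip":0.3},{"offset":[0,0,0],"twist":0,"grip":0.3}]}}

```text
time: 7.25
tool_pos: [0.528, -0.0227, 0.2793]
tool_rot: [-0.0, 0.696, 0.718, -0.0]
contact_force: [0.3, 0.0, -0.8]
gripper_width: 0.504
```

Run:
```python
from h import *
st(); im,c=shot("wrist","w5"); s,cs=shot("scene","s5")
p=pix(cs,np.array([.528,-.02,.09])); print(p)
a=cv2.resize(im[220:420,200:440],None,fx=2,fy=2); b=cv2.resize(s[p[1]-100:p[1]+100,p[0]-75:p[0]+75],None,fx=2,fy=2)
cv2.imwrite("pics/c5.png",np.hstack([a,b]))
```

```text
{'time': 7.25, 'joint_pos': [-0.1837, -0.0651, 1.9475, -0.0003, 1.2604, -0.2138], 'tool_pos': [0.528, -0.0227, 0.2793], 'tool_rot': [-0.0005, 0.6964, 0.7177, -0.0005], 'contact_force': [0.3479, 0.0442, -0.8056], 'gripper_width': 0.5038}
[328, 231]
```

View pics/c5.png

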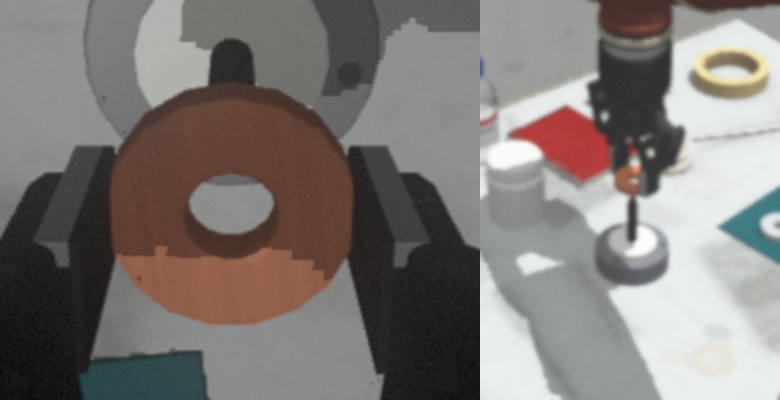

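{"method": "play_rows", "body": {"increments": [{"offset":[1,0,6],"twist":0,"grip":0.3},{"offset":[1,0,12],"twist":0,"grip":0.3},{"offset":[1,0,18],"twist":0,"grip":0.3},{"offset":[1,0,24],"twist":0,"grip":0.3},{"offset":[1,0,28],"twist":0,"grip":0.3}]}}

```text
time: 7.77
tool_pos: [0.5278, -0.0211, 0.2505]
tool_rot: [-0.001, 0.696, 0.718, -0.0]
contact_force: [-0.3, -0.5, -1.3]
gripper_width: 0.503
```

Run:
```python
from h import *
st(); im,c=shot("wrist","w6"); s,cs=shot("scene","s6")
a=cv2.resize(im[180:420,200:440],None,fx=2,fy=2); b=cv2.resize(s[111:351,253:403],None,fx=2,fy=2)
cv2.imwrite("pics/c6.png",np.hstack([a,b]))
```

```text
{'time': 7.7667, 'joint_pos': [-0.1808, -0.0284, 1.9653, -0.0, 1.2062, -0.2117], 'tool_pos': [0.5278, -0.0211, 0.2505], 'tool_rot': [-0.0006, 0.6961, 0.7179, -0.0004], 'contact_force': [-0.3307, -0.4963, -1.2826], 'gripper_width': 0.5032}
```

View pics/c6.png

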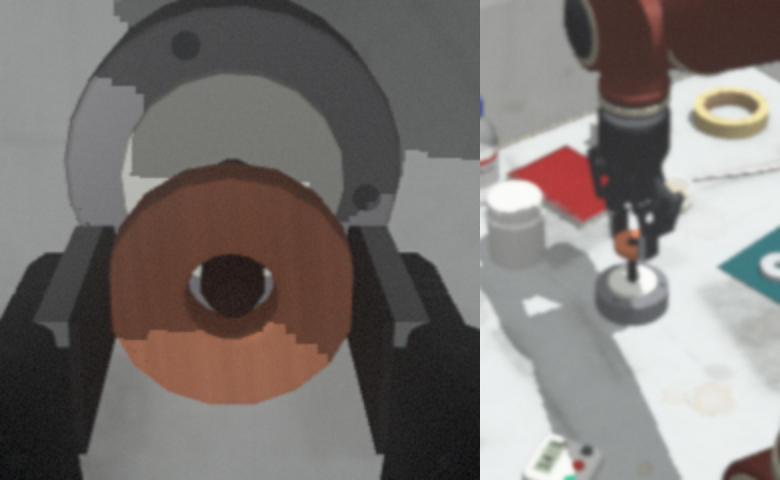

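The rod tip shows inside the bore, laterally centred (232 of 232), with no contact force. I'll lower the ring.

{"method": "play_rows", "body": {"increments": [{"offset":[0,0,10],"twist":0,"grip":0.3},{"offset":[0,0,20],"twist":0,"grip":0.3},{"offset":[0,0,30],"twist":0,"grip":0.3},{"offset":[0,0,37],"twist":0,"grip":0.3},{"offset":[0,0,40],"twist":0,"grip":0.3}]}}

```text
time: 8.28
tool_pos: [0.5274, -0.0209, 0.2095]
tool_rot: [-0.001, 0.696, 0.718, -0.001]
contact_force: [-0.1, 0.4, -1.2]
gripper_width: 0.502
```

{"method": "play_rows", "body": {"increments": [{"offset":[0,0,1],"twist":0,"grip":0.3},{"offset":[0,0,2],"twist":0,"grip":0.3},{"offset":[0,0,2.5],"twist":0,"grip":0.3},{"offset":[0,0,2.5],"twist":0,"grip":0.3}]}}

```text
time: 8.62
tool_pos: [0.5284, -0.0211, 0.2096]
tool_rot: [0.0, 0.696, 0.718, 0.0]
contact_force: [-0.7, 0.3, -1.9]
gripper_width: 0.502
```

{"method": "play_rows", "body": {"increments": [{"offset":[0,0,1],"twist":0,"grip":0.3},{"offset":[0,0,1.5],"twist":0,"grip":0.3},{"offset":[0,0,1.5],"twist":0,"grip":0.3}]}}

```text
time: 8.87
tool_pos: [0.5282, -0.0211, 0.2078]
tool_rot: [0.0, 0.696, 0.718, 0.0]
contact_force: [-0.2, 0.5, -1.7]
gripper_width: 0.503
```

{"method": "play_rows", "body": {"increments": [{"offset":[0,0,0],"twist":0,"grip":0.6},{"offset":[0,0,0],"twist":0,"grip":0.7},{"offset":[0,0,0],"twist":0,"grip":0.7},{"offset":[0,0,0],"twist":0,"grip":0.7}]}}

```text
time: 9.2
tool_pos: [0.5283, -0.0211, 0.208]
tool_rot: [0.0, 0.696, 0.718, 0.0]
contact_force: [-0.0, 0.3, 0.5]
gripper_width: 0.697
```

{"method": "play_rows", "body": {"increments": [{"offset":[0,0,-15],"twist":0,"grip":0.7},{"offset":[0,0,-40],"twist":0,"grip":0.7},{"offset":[0,0,-75],"twist":0,"grip":0.8},{"offset":[0,0,-105],"twist":0,"grip":1},{"offset":[0,0,-120],"twist":0,"grip":1}]}}

```text
time: 9.62
tool_pos: [0.5291, -0.0212, 0.3326]
tool_rot: [0.003, 0.696, 0.718, 0.002]
contact_force: [0.2, -0.8, 0.7]
gripper_width: 0.998
```

Run:
```python
from h import *
st(); im,c=shot("wrist","w7"); s,cs=shot("scene","s7")
look("wrist",["seat_copper","copper_ring_mid","grip"])
look("scene",["copper_ring_mid"])
p=pix(cs,np.array([.528,-.02,.06]));q=pix(c,np.array([.528,-.02,.06]));print(p,q)
b=cv2.resize(s[p[1]-70:p[1]+70,p[0]-70:p[0]+70],None,fx=3,fy=3)
cv2.imwrite("pics/c7.png",np.hstack([cv2.resize(im[:,110:530],None,fx=.875,fy=.875),b]))
print(tool().round(3))
```

```text
{'time': 9.6167, 'joint_pos': [-0.1806, -0.1229, 1.9068, -0.0, 1.351, -0.2117], 'tool_pos': [0.5291, -0.0212, 0.3326], 'tool_rot': [0.0028, 0.696, 0.718, 0.0018], 'contact_force': [0.2107, -0.7695, 0.7221], 'gripper_width': 0.9983}
seat_copper [(0.84, [527.0, -22.0, 41.0])]
copper_ring_mid [(0.73, [526.0, -20.0, 34.0])]
grip [(0.7, [528.0, -18.0, 70.0]), (0.64, [523.0, -19.0, 3.0])]
copper_ring_mid [(0.8, [531.0, -20.0, 38.0])]
[328, 242] [308, 236]
[[-0.031  1.    -0.003  0.528]
 [ 1.     0.031  0.001 -0.021]
 [ 0.001 -0.003 -1.     0.326]
 [ 0.     0.     0.     1.   ]]
```

View pics/c7.png

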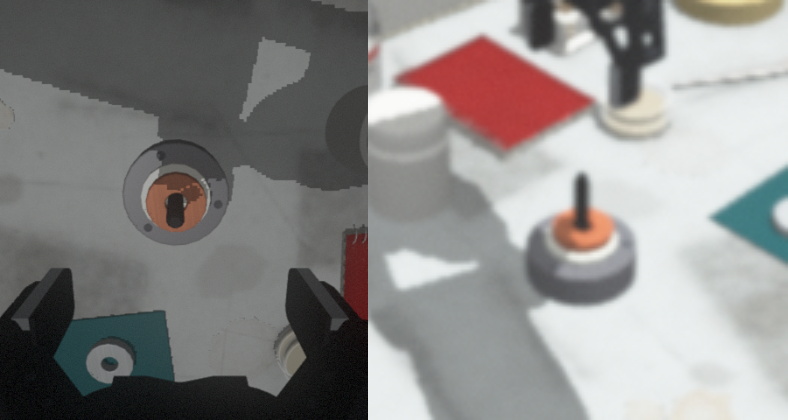

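Copper sits on the flange around the rod (both views). Next, the spacer.

{"method": "play_rows", "body": {"increments": [{"offset":[-25,-5,0],"twist":0,"grip":1},{"offset":[-58,-12,0],"twist":0,"grip":1},{"offset":[-92,-19,0],"twist":0,"grip":1},{"offset":[-124,-26,0],"twist":0,"grip":1}]}}

```text
time: 10.25
tool_pos: [0.5051, -0.1467, 0.3255]
tool_rot: [-0.002, 0.696, 0.718, -0.001]
contact_force: [0.2, 0.8, -0.5]
gripper_width: 1.008
```

{"method": "play_rows", "body": {"increments": [{"offset":[-34,-7,15],"twist":0,"grip":1},{"offset":[-68,-14,35],"twist":0,"grip":1},{"offset":[-98,-21,55],"twist":0,"grip":1},{"offset":[-118,-25,66],"twist":0,"grip":0.8},{"offset":[-123,-27,70],"twist":0,"grip":0.8}]}}

```text
time: 10.67
tool_pos: [0.4808, -0.2714, 0.2531]
tool_rot: [-0.003, 0.697, 0.717, -0.001]
contact_force: [-0.5, 0.6, 0.6]
gripper_width: 0.799
```

{"method": "play_rows", "body": {"increments": [{"offset":[0,0,0],"twist":0,"grip":0.8}]}}

```text
time: 10.75
tool_pos: [0.4814, -0.27, 0.2544]
tool_rot: [-0.003, 0.697, 0.717, -0.0]
contact_force: [-0.1, -0.1, 0.2]
gripper_width: 0.803
```

```bash
cat >> h.py <<'E'
def find(M,c,im,box,rng,z):
    x0,y0,x1,y1=box; m=np.zeros(im.shape[:2],np.uint8); m[y0:y1,x0:x1]=cv2.inRange(im,*rng)[y0:y1,x0:x1]
    k=max(cv2.findContours(m,0,1)[0],key=cv2.contourArea);e=cv2.fitEllipse(cv2.convexHull(k));p=ray(c,*e[0],z)
    print(np.round(e[0],1),np.round(e[1],1),(p*1000).round(1),"tool",((M[:3,:3].T@(p-M[:3,3]))*1000).round(1))
E
python3 - <<'E'
from h import *
st(); M=tool(); im,c=shot("wrist","w8"); print(M.round(3))
for p in [(.4829,-.270,.013)]:
    u,v=pix(c,np.array(p)); print(u,v)
    hsv=cv2.cvtColor(im,cv2.COLOR_BGR2HSV)
    find(M,c,hsv,(u-70,v-70,u+70,v+70),((0,0,70),(180,60,255)),.012)
look("wrist",["spacer_ring_mid"])
E
```

```text
{'time': 10.75, 'joint_pos': [-0.646, 0.0239, 1.9057, 0.0001, 1.2181, -0.6745], 'tool_pos': [0.4814, -0.27, 0.2544], 'tool_rot': [-0.003, 0.6969, 0.7171, -0.0004], 'contact_force': [-0.0939, -0.1468, 0.1539], 'gripper_width': 0.8028}
[[-0.029  1.    -0.005  0.481]
 [ 1.     0.029  0.004 -0.27 ]
 [ 0.004 -0.005 -1.     0.254]
 [ 0.     0.     0.     1.   ]]
318 256
[317.2 254.2] [90.4 92.4] [ 482.7 -269.1   12. ] tool [-1.000e-01  2.400e+00  2.424e+02]
spacer_ring_mid [(0.88, [483.0, -269.0, 12.0])]
```

{"method": "play_rows", "body": {"increments": [{"offset":[0,1,25],"twist":0,"grip":0.8},{"offset":[0,1,48],"twist":0,"grip":0.8},{"offset":[0,1,65],"twist":0,"grip":0.8},{"offset":[0,1,75],"twist":0,"grip":0.8},{"offset":[0,1,80],"twist":0,"grip":0.8}]}}

```text
time: 11.27
tool_pos: [0.4839, -0.2681, 0.1767]
tool_rot: [-0.001, 0.695, 0.719, -0.0]
contact_force: [0.6, -0.0, -1.1]
gripper_width: 0.801
```

{"method": "play_rows", "body": {"increments": [{"offset":[0,0,0],"twist":0,"grip":0.65},{"offset":[0,0,0],"twist":0,"grip":0.4},{"offset":[0,0,0],"twist":0,"grip":0.3},{"offset":[0,0,0],"twist":0,"grip":0.3},{"offset":[0,0,0],"twist":0,"grip":0.3}]}}

```text
time: 11.68
tool_pos: [0.4845, -0.2699, 0.1792]
tool_rot: [0.001, 0.696, 0.718, 0.0]
contact_force: [0.6, 0.7, 3.0]
gripper_width: 0.542
```

{"method": "play_rows", "body": {"increments": [{"offset":[0,0,0],"twist":0,"grip":0.3},{"offset":[0,0,0],"twist":0,"grip":0.3},{"offset":[0,0,0],"twist":0,"grip":0.3}]}}

```text
time: 11.93
tool_pos: [0.4845, -0.27, 0.1791]
tool_rot: [0.001, 0.696, 0.718, 0.0]
contact_force: [0.3, 0.2, 5.4]
gripper_width: 0.535
```

{"method": "play_rows", "body": {"increments": [{"offset":[0,0,-15],"twist":0,"grip":0.3},{"offset":[0,0,-50],"twist":0,"grip":0.3},{"offset":[0,0,-88],"twist":0,"grip":0.3},{"offset":[0,0,-115],"twist":0,"grip":0.3},{"offset":[0,0,-125],"twist":0,"grip":0.3}]}}

```text
time: 12.35
tool_pos: [0.4848, -0.2704, 0.3079]
tool_rot: [0.004, 0.696, 0.718, 0.0]
contact_force: [0.3, -0.8, 0.2]
gripper_width: 0.544
```

Run:
```python
from h import *
st(); M=tool(); im,c=shot("wrist","w9"); print(M.round(3)); iM=np.linalg.inv(M)
print([(d["p"],(iM@np.r_[world("wrist",d["xyz"]),1]*1000).round(1)[:3]) for d in manip.tip_of("spacer_ring_mid","wrist")])
```

```text
{'time': 12.35, 'joint_pos': [-0.6428, -0.0356, 1.8679, -0.0002, 1.3013, -0.6737], 'tool_pos': [0.4848, -0.2704, 0.3079], 'tool_rot': [0.004, 0.6961, 0.718, 0.0004], 'contact_force': [0.309, -0.7739, 0.2499], 'gripper_width': 0.5436}
[[-0.031  1.     0.006  0.485]
 [ 1.     0.031 -0.005 -0.27 ]
 [-0.005  0.006 -1.     0.308]
 [ 0.     0.     0.     1.   ]]
[(0.74, array([ 82.3, -17.3, 299.1])), (0.64, array([  2.2,   0.8, 173.2]))]
```

View pics/w9.png

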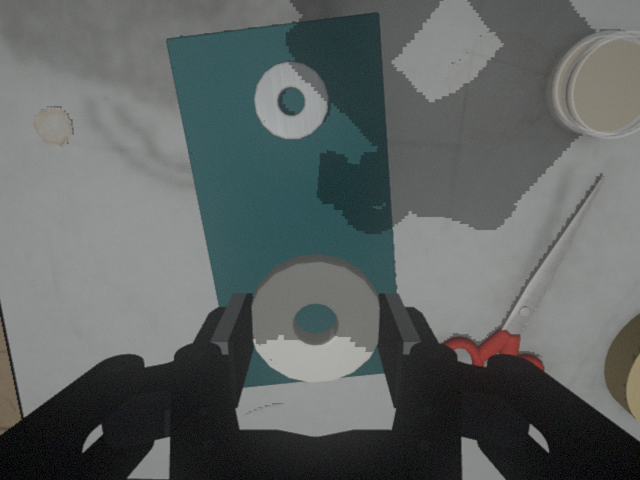

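Spacer held, bore at (316,323). I'll move it over the spindle.

{"method": "play_rows", "body": {"increments": [{"offset":[28,6,0],"twist":0,"grip":0.3},{"offset":[60,12,0],"twist":0,"grip":0.3},{"offset":[95,20,0],"twist":0,"grip":0.3},{"offset":[128,26,0],"twist":0,"grip":0.3}]}}

```text
time: 12.78
tool_pos: [0.5049, -0.1392, 0.2993]
tool_rot: [-0.002, 0.696, 0.718, -0.001]
contact_force: [1.1, -0.1, -0.6]
gripper_width: 0.543
```

{"method": "play_rows", "body": {"increments": [{"offset":[32,7,0],"twist":0,"grip":0.3},{"offset":[65,13,0],"twist":0,"grip":0.3},{"offset":[95,20,0],"twist":0,"grip":0.3},{"offset":[114,24,0],"twist":0,"grip":0.3},{"offset":[120,25,0],"twist":0,"grip":0.3}]}}

```text
time: 13.2
tool_pos: [0.5263, -0.0174, 0.2993]
tool_rot: [-0.002, 0.695, 0.719, -0.001]
contact_force: [0.1, 0.7, 0.2]
gripper_width: 0.537
```

{"method": "play_rows", "body": {"increments": [{"offset":[0,0,10],"twist":0,"grip":0.3},{"offset":[0,0,15],"twist":0,"grip":0.3},{"offset":[0,0,15],"twist":0,"grip":0.3},{"offset":[0,0,15],"twist":0,"grip":0.3}]}}

```text
time: 13.53
tool_pos: [0.5265, -0.0211, 0.286]
tool_rot: [-0.001, 0.697, 0.717, -0.001]
contact_force: [-0.4, 0.5, 0.7]
gripper_width: 0.54
```

Run:
```python
from h import *
st(); print(tool().round(4))
```

```text
{'time': 13.5333, 'joint_pos': [-0.1813, -0.0767, 1.9464, -0.0003, 1.2748, -0.2105], 'tool_pos': [0.5265, -0.0211, 0.286], 'tool_rot': [-0.0011, 0.6967, 0.7174, -0.0009], 'contact_force': [-0.4125, 0.5021, 0.7142], 'gripper_width': 0.5403}
[[-2.930e-02  9.996e-01 -2.900e-03  5.265e-01]
 [ 9.996e-01  2.930e-02  3.000e-04 -2.110e-02]
 [ 3.000e-04 -2.900e-03 -1.000e+00  2.860e-01]
 [ 0.000e+00  0.000e+00  0.000e+00  1.000e+00]]
```

{"method": "play_rows", "body": {"increments": [{"offset":[0.5,1.5,5],"twist":0,"grip":0.3},{"offset":[0.5,1.5,11],"twist":0,"grip":0.3},{"offset":[0.5,1.5,17],"twist":0,"grip":0.3},{"offset":[0.5,1.5,24],"twist":0,"grip":0.3},{"offset":[0.5,1.5,32],"twist":0,"grip":0.3}]}}

```text
time: 13.95
tool_pos: [0.5286, -0.0197, 0.2551]
tool_rot: [0.0, 0.696, 0.718, 0.0]
contact_force: [0.1, -0.1, -0.3]
gripper_width: 0.538
```

Run:
```python
from h import *
st(); im,c=shot("wrist","w10"); s,cs=shot("scene","s10")
a=cv2.resize(im[180:420,200:440],None,fx=2,fy=2); b=cv2.resize(s[111:351,253:403],None,fx=2,fy=2)
cv2.imwrite("pics/c10.png",np.hstack([a,b]))
```

```text
{'time': 13.95, 'joint_pos': [-0.1779, -0.0333, 1.9614, 0.0, 1.2132, -0.2087], 'tool_pos': [0.5286, -0.0197, 0.2551], 'tool_rot': [0.0001, 0.6962, 0.7179, 0.0001], 'contact_force': [0.1195, -0.08, -0.3131], 'gripper_width': 0.5385}
```

View pics/c10.png

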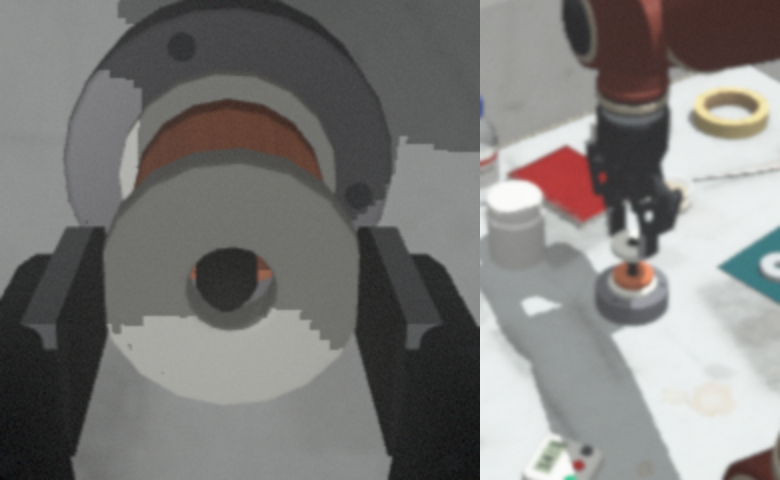

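Threaded; the rod is about 1 mm left in the bore. I'll correct that and lower.

{"method": "play_rows", "body": {"increments": [{"offset":[0,-1,0],"twist":0,"grip":0.3},{"offset":[0,-1,10],"twist":0,"grip":0.3},{"offset":[0,-1,20],"twist":0,"grip":0.3},{"offset":[0,-1,29],"twist":0,"grip":0.3},{"offset":[0,-1,33],"twist":0,"grip":0.3}]}}

```text
time: 14.47
tool_pos: [0.5268, -0.0194, 0.2205]
tool_rot: [-0.001, 0.696, 0.718, -0.001]
contact_force: [-0.6, -0.4, -0.8]
gripper_width: 0.54
```

{"method": "play_rows", "body": {"increments": [{"offset":[0,0,0],"twist":0,"grip":0.3},{"offset":[0,0,0],"twist":0,"grip":0.3},{"offset":[0,0,0],"twist":0,"grip":0.3}]}}

```text
time: 14.72
tool_pos: [0.5277, -0.0196, 0.2229]
tool_rot: [0.0, 0.696, 0.718, 0.0]
contact_force: [-0.3, 0.5, -0.4]
gripper_width: 0.537
```

{"method": "play_rows", "body": {"increments": [{"offset":[0,0,1],"twist":0,"grip":0.3},{"offset":[0,0,1.5],"twist":0,"grip":0.3},{"offset":[0,0,1.5],"twist":0,"grip":0.3}]}}

```text
time: 14.97
tool_pos: [0.5276, -0.0195, 0.2213]
tool_rot: [0.0, 0.696, 0.718, 0.0]
contact_force: [-0.2, -0.2, 0.0]
gripper_width: 0.541
```

{"method": "play_rows", "body": {"increments": [{"offset":[0,0,0],"twist":0,"grip":0.65},{"offset":[0,0,0],"twist":0,"grip":0.75},{"offset":[0,0,0],"twist":0,"grip":0.75},{"offset":[0,0,0],"twist":0,"grip":0.75}]}}

```text
time: 15.3
tool_pos: [0.5276, -0.0196, 0.2213]
tool_rot: [0.0, 0.696, 0.718, 0.0]
contact_force: [0.1, -0.5, 0.4]
gripper_width: 0.751
```

{"method": "play_rows", "body": {"increments": [{"offset":[0,0,-15],"twist":0,"grip":0.75},{"offset":[0,0,-40],"twist":0,"grip":0.75},{"offset":[0,0,-70],"twist":0,"grip":0.8},{"offset":[0,0,-95],"twist":0,"grip":0.8},{"offset":[0,0,-105],"twist":0,"grip":0.8}]}}

```text
time: 15.72
tool_pos: [0.5286, -0.0197, 0.3307]
tool_rot: [0.003, 0.696, 0.718, 0.002]
contact_force: [1.1, -0.5, 0.9]
gripper_width: 0.804
```

Run:
```python
from h import *
st(); im,c=shot("wrist","w11"); s,cs=shot("scene","s11"); M=tool()
look("wrist",["seat_spacer","spacer_ring_mid","copper_ring_mid"])
look("scene",["spacer_ring_mid"])
b=cv2.resize(s[170:330,258:398],None,fx=2.5,fy=2.5)
cv2.imwrite("pics/c11.png",np.hstack([cv2.resize(im[60:460,110:530],None,fx=1,fy=1),b]))
print(M.round(4))
```

```text
{'time': 15.7167, 'joint_pos': [-0.178, -0.1225, 1.9096, 0.0, 1.3476, -0.209], 'tool_pos': [0.5286, -0.0197, 0.3307], 'tool_rot': [0.0029, 0.696, 0.718, 0.0019], 'contact_force': [1.088, -0.5138, 0.8847], 'gripper_width': 0.8035}
seat_spacer [(0.65, [528.0, -20.0, 47.0])]
spacer_ring_mid [(0.68, [524.0, -20.0, 45.0]), (0.49, [680.0, 38.0, -9.0])]
copper_ring_mid [(0.51, [529.0, -20.0, 31.0])]
spacer_ring_mid [(0.79, [526.0, -22.0, 48.0])]
[[-3.100e-02  9.995e-01  5.100e-03  5.283e-01]
 [ 9.995e-01  3.100e-02 -9.000e-04 -1.970e-02]
 [-1.100e-03  5.100e-03 -1.000e+00  3.288e-01]
 [ 0.000e+00  0.000e+00  0.000e+00  1.000e+00]]
```

View pics/c11.png

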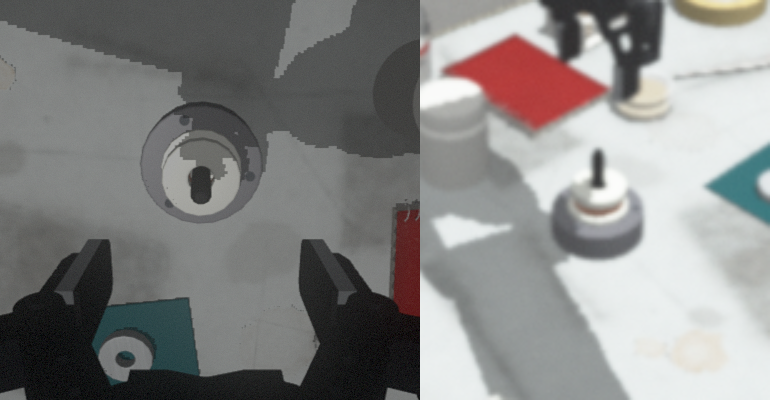

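Spacer is home on the copper. Next, the steel ring.

{"method": "play_rows", "body": {"increments": [{"offset":[-25,-9,0],"twist":0,"grip":0.8},{"offset":[-55,-20,0],"twist":0,"grip":0.8},{"offset":[-85,-31,0],"twist":0,"grip":0.8}]}}

```text
time: 16.27
tool_pos: [0.4984, -0.1058, 0.324]
tool_rot: [-0.002, 0.695, 0.719, -0.001]
contact_force: [-0.0, -0.4, 0.3]
gripper_width: 0.799
```

{"method": "play_rows", "body": {"increments": [{"offset":[-28,-10,15],"twist":0,"grip":0.8},{"offset":[-56,-20,35],"twist":0,"grip":0.8},{"offset":[-78,-28,58],"twist":0,"grip":0.8},{"offset":[-85,-31,70],"twist":0,"grip":0.8},{"offset":[-85,-31,72],"twist":0,"grip":0.8}]}}

```text
time: 16.68
tool_pos: [0.4688, -0.1917, 0.2495]
tool_rot: [-0.004, 0.697, 0.717, -0.001]
contact_force: [-0.4, -0.5, 0.2]
gripper_width: 0.796
```

{"method": "play_rows", "body": {"increments": [{"offset":[0,0,0],"twist":0,"grip":0.8},{"offset":[0,0,0],"twist":0,"grip":0.8}]}}

```text
time: 16.85
tool_pos: [0.4714, -0.1906, 0.2544]
tool_rot: [-0.0, 0.696, 0.718, 0.0]
contact_force: [0.7, -0.6, -0.4]
gripper_width: 0.8
```

Run:
```python
from h import *
st(); M=tool(); im,c=shot("wrist","w12"); print(M.round(4))
u,v=pix(c,np.array((.4713,-.1911,.013))); print(u,v)
hsv=cv2.cvtColor(im,cv2.COLOR_BGR2HSV)
find(M,c,hsv,(u-62,v-62,u+62,v+62),((0,0,70),(180,60,255)),.012)
look("wrist",["steel_ring_mid"])
```

```text
{'time': 16.85, 'joint_pos': [-0.5309, -0.0826, 2.0098, 0.0005, 1.2146, -0.563], 'tool_pos': [0.4714, -0.1906, 0.2544], 'tool_rot': [-0.0001, 0.6957, 0.7183, 0.0002], 'contact_force': [0.67, -0.6302, -0.3614], 'gripper_width': 0.8004}
[[-3.190e-02  9.995e-01  1.000e-04  4.714e-01]
 [ 9.995e-01  3.190e-02  5.000e-04 -1.906e-01]
 [ 5.000e-04  1.000e-04 -1.000e+00  2.544e-01]
 [ 0.000e+00  0.000e+00  0.000e+00  1.000e+00]]
313 256
[311.2 253.7] [82.5 84.1] [ 470.5 -190.3   12. ] tool [ 2.000e-01 -9.000e-01  2.424e+02]
steel_ring_mid [(0.98, [469.0, -193.0, 8.0])]
```

{"method": "play_rows", "body": {"increments": [{"offset":[0,-1.5,25],"twist":0,"grip":0.8},{"offset":[0,-1.5,48],"twist":0,"grip":0.8},{"offset":[0,-1.5,65],"twist":0,"grip":0.8},{"offset":[0,-1.5,75],"twist":0,"grip":0.7},{"offset":[0,-1.5,79],"twist":0,"grip":0.65}]}}

```text
time: 17.37
tool_pos: [0.4694, -0.1906, 0.1743]
tool_rot: [-0.001, 0.696, 0.718, -0.0]
contact_force: [-0.3, 0.3, -0.6]
gripper_width: 0.647
```

{"method": "play_rows", "body": {"increments": [{"offset":[0,0,0],"twist":0,"grip":0.65},{"offset":[0,0,0],"twist":0,"grip":0.4},{"offset":[0,0,0],"twist":0,"grip":0.3},{"offset":[0,0,0],"twist":0,"grip":0.3},{"offset":[0,0,0],"twist":0,"grip":0.3}]}}

```text
time: 17.78
tool_pos: [0.4703, -0.1918, 0.1769]
tool_rot: [0.002, 0.696, 0.718, 0.001]
contact_force: [1.3, 0.4, 5.4]
gripper_width: 0.5
```

{"method": "play_rows", "body": {"increments": [{"offset":[0,0,0],"twist":0,"grip":0.3},{"offset":[0,0,0],"twist":0,"grip":0.3},{"offset":[0,0,0],"twist":0,"grip":0.3}]}}

```text
time: 18.03
tool_pos: [0.4703, -0.1919, 0.177]
tool_rot: [0.001, 0.696, 0.718, 0.001]
contact_force: [0.2, 1.3, 5.9]
gripper_width: 0.501
```

{"method": "play_rows", "body": {"increments": [{"offset":[0,0,-15],"twist":0,"grip":0.3},{"offset":[0,0,-50],"twist":0,"grip":0.3},{"offset":[0,0,-88],"twist":0,"grip":0.3},{"offset":[0,0,-115],"twist":0,"grip":0.3},{"offset":[0,0,-127],"twist":0,"grip":0.3}]}}

```text
time: 18.45
tool_pos: [0.4703, -0.192, 0.307]
tool_rot: [0.004, 0.696, 0.718, 0.001]
contact_force: [-0.0, -0.7, -1.3]
gripper_width: 0.497
```

{"method": "play_rows", "body": {"increments": [{"offset":[0,0,0],"twist":0,"grip":0.3},{"offset":[0,0,0],"twist":0,"grip":0.3}]}}

```text
time: 18.62
tool_pos: [0.4691, -0.1913, 0.3015]
tool_rot: [-0.0, 0.696, 0.718, -0.0]
contact_force: [-0.3, -0.3, -2.4]
gripper_width: 0.5
```

Run:
```python
from h import *
st(); M=tool(); im,c=shot("wrist","w13"); print(M.round(4)); iM=np.linalg.inv(M)
print([(d["p"],(iM@np.r_[world("wrist",d["xyz"]),1]*1000).round(1)[:3]) for d in manip.tip_of("steel_ring_mid","wrist")])
for f in ("w3","w9","w13"):   # bore holes: offset of bore blob relative to copper/spacer pictures
    g=cv2.cvtColor(cv2.imread(f"pics/{f}.png"),cv2.COLOR_BGR2HSV)[280:370,270:360]; print(f,g[::8,46].tolist())
```

```text
{'time': 18.6167, 'joint_pos': [-0.5342, -0.1466, 1.9826, -0.0001, 1.3059, -0.5651], 'tool_pos': [0.4691, -0.1913, 0.3015], 'tool_rot': [-0.0002, 0.6961, 0.718, -0.0001], 'contact_force': [-0.3349, -0.3212, -2.3623], 'gripper_width': 0.5}
[[-3.090e-02  9.995e-01 -3.000e-04  4.691e-01]
 [ 9.995e-01  3.090e-02  1.000e-04 -1.913e-01]
 [ 1.000e-04 -3.000e-04 -1.000e+00  3.015e-01]
 [ 0.000e+00  0.000e+00  0.000e+00  1.000e+00]]
[(0.95, array([  3.6,  -0.6, 172.4]))]
w3 [[10, 121, 103], [10, 138, 98], [7, 123, 102], [9, 128, 100], [60, 2, 150], [45, 7, 149], [30, 2, 148], [11, 15, 133], [7, 114, 74], [8, 123, 156], [8, 119, 152], [9, 122, 150]]
w9 [[50, 13, 117], [36, 11, 114], [40, 7, 110], [91, 72, 89], [93, 81, 91], [92, 76, 90], [92, 76, 90], [38, 12, 87], [45, 10, 107], [35, 9, 173], [30, 7, 172], [38, 6, 170]]
w13 [[90, 5, 99], [80, 8, 98], [90, 11, 97], [92, 87, 97], [92, 88, 99], [93, 94, 98], [92, 94, 98], [80, 11, 71], [98, 7, 146], [90, 4, 143], [100, 5, 145], [98, 7, 143]]
```

{"method": "play_rows", "body": {"increments": [{"offset":[25,10,0],"twist":0,"grip":0.3},{"offset":[55,21,0],"twist":0,"grip":0.3},{"offset":[88,34,0],"twist":0,"grip":0.3}]}}

```text
time: 18.97
tool_pos: [0.4999, -0.1019, 0.2992]
tool_rot: [-0.002, 0.697, 0.717, -0.001]
contact_force: [0.7, -0.3, -1.0]
gripper_width: 0.497
```

{"method": "play_rows", "body": {"increments": [{"offset":[32,12,0],"twist":0,"grip":0.3},{"offset":[58,22,0],"twist":0,"grip":0.3},{"offset":[74,28,0],"twist":0,"grip":0.3},{"offset":[80,30,0],"twist":0,"grip":0.3},{"offset":[80,30,0],"twist":0,"grip":0.3}]}}

```text
time: 19.38
tool_pos: [0.5277, -0.0204, 0.2998]
tool_rot: [-0.002, 0.695, 0.719, -0.001]
contact_force: [-0.8, -0.0, -1.1]
gripper_width: 0.497
```

{"method": "play_rows", "body": {"increments": [{"offset":[0,0,10],"twist":0,"grip":0.3},{"offset":[0,0,18],"twist":0,"grip":0.3},{"offset":[0,0,22],"twist":0,"grip":0.3},{"offset":[0,0,22],"twist":0,"grip":0.3},{"offset":[0,0,22],"twist":0,"grip":0.3}]}}

```text
time: 19.8
tool_pos: [0.5278, -0.0222, 0.2793]
tool_rot: [-0.001, 0.697, 0.718, -0.0]
contact_force: [-0.3, -0.5, -1.3]
gripper_width: 0.503
```

Run:
```python
from h import *
st(); print(tool().round(4))
```

```text
{'time': 19.8, 'joint_pos': [-0.183, -0.0658, 1.9482, -0.0001, 1.2608, -0.2127], 'tool_pos': [0.5278, -0.0222, 0.2793], 'tool_rot': [-0.0006, 0.6965, 0.7175, -0.0005], 'contact_force': [-0.3195, -0.4896, -1.2934], 'gripper_width': 0.5029}
[[-2.970e-02  9.996e-01 -1.500e-03  5.278e-01]
 [ 9.996e-01  2.970e-02  2.000e-04 -2.220e-02]
 [ 2.000e-04 -1.500e-03 -1.000e+00  2.793e-01]
 [ 0.000e+00  0.000e+00  0.000e+00  1.000e+00]]
```

{"method": "play_rows", "body": {"increments": [{"offset":[0.8,0,6],"twist":0,"grip":0.3},{"offset":[0.8,0,12],"twist":0,"grip":0.3},{"offset":[0.8,0,18],"twist":0,"grip":0.3},{"offset":[0.8,0,24],"twist":0,"grip":0.3},{"offset":[0.8,0,26],"twist":0,"grip":0.3}]}}

```text
time: 20.22
tool_pos: [0.5276, -0.0206, 0.2527]
tool_rot: [-0.001, 0.696, 0.718, -0.001]
contact_force: [-0.3, 0.8, -2.0]
gripper_width: 0.499
```

Run:
```python
from h import *
st(); im,c=shot("wrist","w14"); g=cv2.cvtColor(im,cv2.COLOR_BGR2GRAY)
for f in("w6","w10","w14"):
    g=cv2.imread(f"pics/{f}.png",0); m=(g[295:350,285:350]<50).astype(np.uint8)
    n,l,s,ce=cv2.connectedComponentsWithStats(m); i=1+s[1:,4].argmax(); print(f,s[i],(ce[i]+[285,295]).round(1))
print(cv2.imread("pics/w14.png",0)[296:350:3,285:350:4])
```

```text
{'time': 20.2167, 'joint_pos': [-0.1801, -0.0317, 1.9643, 0.0, 1.2111, -0.2111], 'tool_pos': [0.5276, -0.0206, 0.2527], 'tool_rot': [-0.0009, 0.696, 0.718, -0.0006], 'contact_force': [-0.281, 0.8285, -2.0231], 'gripper_width': 0.4985}
w6 [ 16  12  31  33 813] [315.9 321.9]
w10 [ 13  10  30  30 650] [313.1 317.5]
w14 [ 17   7  31  35 872] [316.5 318.2]
[[ 95  92  92  91  93  95  95  94  94  92  93  94  90  95  93  94  94]
 [ 96  92  94  90  94  93  92  91  93  91  95  94  92  95  93  93  93]
 [ 95  97  93  91  94  87  65  43  42  61  88  92  92  90  92  94  93]
 [ 94  96  94  92  85  34  38  38  39  40  37  77  91  91  93  90  93]
 [ 94  97  91  90  99  34  38  34  36  38  35  37  88  91  95  92  94]
 [ 91  94  88 119  85  41  34  36  35  35  39  38 113  89  91  91  93]
 [ 93  97  92 174  79  40  42  38  43  39  37  36 111  81  92  93  93]
 [ 89  95  74 174  97  39  37  38  35  33  43  34  99  68  95  89  93]
 [ 94  96  67 171  99  43  40  38  39  40  40  38  99  68  92  92  93]
 [ 94  93  70 112  98  41  39  40  40  39  41  38  80  64  92  95  93]
 [ 92  96  74  65 144  38  44  42  34  38  37  40  67  68  92  93  97]
 [ 93  95  82  73  67  46  38  39  43  42  39  55  70  76  95  93  92]
 [ 93  94  96  73  75  69  35  43  40  44  45  69  72  85  96  93  95]
 [ 93  97  95  79  70  68  71  45  37  41  74  67  73  92  93  91  91]
 [ 93  96  97  96  74  71  67  71  71  70  72  76  93  95  96  95  92]
 [ 91  93  95  92  96  76  75  70  70  70  80 155 149 136 138 137  96]
 [134 138 143 140 137 136 141 140 144 148 118 147 144 144 142 138  94]
 [140 143 148 145 144 140 145 145 147 145 142 143 144 139 140 141 142]]
```

The rod is centred in the steel bore (dark blob at 316,318, a gap either side). I'll lower the ring.

{"method": "play_rows", "body": {"increments": [{"offset":[0,0,7],"twist":0,"grip":0.3},{"offset":[0,0,14],"twist":0,"grip":0.3},{"offset":[0,0,19],"twist":0,"grip":0.3},{"offset":[0,0,22],"twist":0,"grip":0.3},{"offset":[0,0,22],"twist":0,"grip":0.3}]}}

```text
time: 20.68
tool_pos: [0.5277, -0.0207, 0.231]
tool_rot: [-0.001, 0.696, 0.718, -0.001]
contact_force: [-0.0, 1.1, -0.7]
gripper_width: 0.503
```

{"method": "play_rows", "body": {"increments": [{"offset":[0,0,0],"twist":0,"grip":0.3},{"offset":[0,0,0],"twist":0,"grip":0.3}]}}

```text
time: 20.85
tool_pos: [0.5283, -0.0208, 0.2325]
tool_rot: [0.0, 0.696, 0.718, 0.0]
contact_force: [-0.2, -0.2, -1.6]
gripper_width: 0.496
```

{"method": "play_rows", "body": {"increments": [{"offset":[0,0,1],"twist":0,"grip":0.3},{"offset":[0,0,2],"twist":0,"grip":0.3},{"offset":[0,0,3],"twist":0,"grip":0.3},{"offset":[0,0,3],"twist":0,"grip":0.3}]}}

```text
time: 21.18
tool_pos: [0.5281, -0.0207, 0.2291]
tool_rot: [-0.0, 0.696, 0.718, -0.0]
contact_force: [-0.1, 0.1, 0.4]
gripper_width: 0.502
```

{"method": "play_rows", "body": {"increments": [{"offset":[0,0,0],"twist":0,"grip":0.6},{"offset":[0,0,0],"twist":0,"grip":0.7},{"offset":[0,0,0],"twist":0,"grip":0.7},{"offset":[0,0,0],"twist":0,"grip":0.7}]}}

```text
time: 21.52
tool_pos: [0.5283, -0.0208, 0.2295]
tool_rot: [0.0, 0.696, 0.718, 0.0]
contact_force: [-0.8, 0.3, 0.9]
gripper_width: 0.702
```

{"method": "play_rows", "body": {"increments": [{"offset":[0,0,-10],"twist":0,"grip":0.7},{"offset":[0,0,-30],"twist":0,"grip":0.7},{"offset":[0,0,-55],"twist":0,"grip":0.7},{"offset":[0,0,-75],"twist":0,"grip":0.7},{"offset":[0,0,-80],"twist":0,"grip":0.7}]}}

```text
time: 21.93
tool_pos: [0.5294, -0.0209, 0.3144]
tool_rot: [0.003, 0.696, 0.718, 0.002]
contact_force: [0.6, -0.0, 0.7]
gripper_width: 0.702
```

{"method": "play_rows", "body": {"increments": [{"offset":[0,0,0],"twist":0,"grip":0.7},{"offset":[0,0,0],"twist":0,"grip":0.7}]}}

```text
time: 22.1
tool_pos: [0.528, -0.0207, 0.309]
tool_rot: [-0.0, 0.696, 0.718, -0.0]
contact_force: [0.5, -0.5, -0.9]
gripper_width: 0.701
```

Run:
```python
from h import *
st(); M=tool(); print(M.round(4)); im,c=shot("wrist","w15"); s,cs=shot("scene","s15")
look("wrist",["steel_ring_mid","grip","beaker"])
look("scene",["steel_ring_mid","grip","beaker"])
print(pix(c,np.array([.528,-.02,.092])))
b=cv2.resize(s[170:330,258:398],None,fx=2.5,fy=2.5)
cv2.imwrite("pics/c15.png",np.hstack([im[0:400,110:530],b]))
```

```text
{'time': 22.1, 'joint_pos': [-0.1801, -0.1, 1.9271, -0.0, 1.3146, -0.2111], 'tool_pos': [0.528, -0.0207, 0.309], 'tool_rot': [-0.0, 0.696, 0.718, -0.0], 'contact_force': [0.4889, -0.5391, -0.8954], 'gripper_width': 0.7006}
[[-3.110e-02  9.995e-01 -1.000e-04  5.280e-01]
 [ 9.995e-01  3.110e-02  0.000e+00 -2.070e-02]
 [ 0.000e+00 -1.000e-04 -1.000e+00  3.090e-01]
 [ 0.000e+00  0.000e+00  0.000e+00  1.000e+00]]
steel_ring_mid [(0.56, [527.0, -19.0, 58.0])]
grip [(0.87, [530.0, -20.0, 74.0])]
beaker [(0.33, [526.0, -21.0, 41.0])]
steel_ring_mid []
grip [(0.73, [526.0, -19.0, 78.0])]
beaker [(0.89, [522.0, 255.0, 2.0]), (0.48, [527.0, -21.0, 1.0])]
[313, 269]
```

View pics/c15.png

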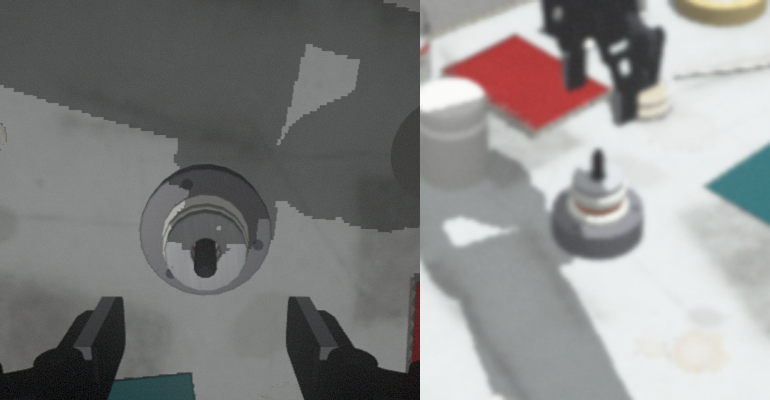

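Steel is on the spacer and the stack order is right, with the tip at (313,268) as predicted. Now grip the rod.

{"method": "play_rows", "body": {"increments": [{"offset":[0.5,0,20],"twist":0,"grip":0.6},{"offset":[0.5,0,40],"twist":0,"grip":0.5},{"offset":[0.5,0,55],"twist":0,"grip":0.4},{"offset":[0.5,0,64],"twist":0,"grip":0.4},{"offset":[0.5,0,68],"twist":0,"grip":0.4}]}}

```text
time: 22.92
tool_pos: [0.5275, -0.0201, 0.2393]
tool_rot: [-0.001, 0.696, 0.718, -0.001]
contact_force: [-0.7, -1.1, 0.3]
gripper_width: 0.4
```

{"method": "play_rows", "body": {"increments": [{"offset":[0,0,0],"twist":0,"grip":0.3},{"offset":[0,0,0],"twist":0,"grip":0.25},{"offset":[0,0,0],"twist":0,"grip":0.25}]}}

```text
time: 23.17
tool_pos: [0.5287, -0.0203, 0.2425]
tool_rot: [0.001, 0.696, 0.718, 0.001]
contact_force: [0.2, -1.5, -0.0]
gripper_width: 0.248
```

{"method": "play_rows", "body": {"increments": [{"offset":[0,0,1],"twist":0,"grip":0.15},{"offset":[0,0,1],"twist":0,"grip":0},{"offset":[0,0,1],"twist":0,"grip":0},{"offset":[0,0,1],"twist":0,"grip":0},{"offset":[0,0,1],"twist":0,"grip":0}]}}

```text
time: 23.58
tool_pos: [0.5282, -0.0203, 0.2414]
tool_rot: [0.0, 0.696, 0.718, -0.0]
contact_force: [-3.9, -0.5, 4.8]
gripper_width: 0.114
```

{"method": "play_rows", "body": {"increments": [{"offset":[0,0,0],"twist":0,"grip":0},{"offset":[0,0,0],"twist":0,"grip":0},{"offset":[0,0,0],"twist":0,"grip":0}]}}

```text
time: 23.83
tool_pos: [0.5282, -0.0204, 0.2414]
tool_rot: [0.0, 0.696, 0.718, -0.0]
contact_force: [-3.8, -0.8, 5.8]
gripper_width: 0.111
```

{"method": "play_rows", "body": {"increments": [{"offset":[0,0,-3],"twist":0,"grip":0},{"offset":[0,0,-8],"twist":0,"grip":0},{"offset":[0,0,-15],"twist":0,"grip":0},{"offset":[0,0,-23],"twist":0,"grip":0},{"offset":[0,0,-32],"twist":0,"grip":0}]}}

```text
time: 24.25
tool_pos: [0.5279, -0.0202, 0.2725]
tool_rot: [-0.0, 0.696, 0.718, -0.0]
contact_force: [-0.2, 0.3, -4.6]
gripper_width: 0.115
```

{"method": "play_rows", "body": {"increments": [{"offset":[0,0,-12],"twist":0,"grip":0},{"offset":[0,0,-26],"twist":0,"grip":0},{"offset":[0,0,-40],"twist":0,"grip":0},{"offset":[0,0,-54],"twist":0,"grip":0},{"offset":[0,0,-66],"twist":0,"grip":0}]}}

```text
time: 24.67
tool_pos: [0.5282, -0.0202, 0.3405]
tool_rot: [0.001, 0.696, 0.718, 0.001]
contact_force: [0.3, -0.3, -4.5]
gripper_width: 0.114
```

{"method": "play_rows", "body": {"increments": [{"offset":[0,0,-14],"twist":0,"grip":0},{"offset":[0,0,-28],"twist":0,"grip":0},{"offset":[0,0,-42],"twist":0,"grip":0},{"offset":[0,0,-50],"twist":0,"grip":0},{"offset":[0,0,-54],"twist":0,"grip":0}]}}

```text
time: 25.08
tool_pos: [0.5284, -0.0203, 0.3946]
tool_rot: [0.001, 0.696, 0.718, 0.001]
contact_force: [0.6, -0.1, -4.6]
gripper_width: 0.11
```

{"method": "play_rows", "body": {"increments": [{"offset":[0,0,0],"twist":0,"grip":0},{"offset":[0,0,0],"twist":0,"grip":0}]}}

```text
time: 25.25
tool_pos: [0.528, -0.0202, 0.3918]
tool_rot: [-0.0, 0.696, 0.718, -0.0]
contact_force: [-0.2, 0.2, -4.3]
gripper_width: 0.11
```

Run:
```python
from h import *
st(); M=tool(); print(M.round(4)); im,c=shot("wrist","w16"); s,cs=shot("scene","s16");t,ct=shot("top","t16")
look("scene",["spindle","grip","beaker","steel_ring_mid","stand"]); look("scene",["beaker"],"box"); look("top",["beaker","stand"]); look("wrist",["beaker"])
print(pix(ct,np.array([.521,.252,.125])),pix(cs,np.array([.521,.252,.125])),pix(cs,M[:3,3]-[0,0,.17]))
```

```text
{'time': 25.25, 'joint_pos': [-0.1792, -0.172, 1.8497, 0.0, 1.4646, -0.2102], 'tool_pos': [0.528, -0.0202, 0.3918], 'tool_rot': [-0.0003, 0.6961, 0.718, -0.0002], 'contact_force': [-0.2404, 0.247, -4.3433], 'gripper_width': 0.1104}
[[-3.100e-02  9.995e-01 -7.000e-04  5.280e-01]
 [ 9.995e-01  3.100e-02  1.000e-04 -2.020e-02]
 [ 2.000e-04 -7.000e-04 -1.000e+00  3.918e-01]
 [ 0.000e+00  0.000e+00  0.000e+00  1.000e+00]]
spindle [(0.56, [525.0, -20.0, 160.0])]
grip []
beaker [(0.9, [523.0, 255.0, 1.0]), (0.73, [527.0, -22.0, 203.0])]
steel_ring_mid [(0.66, [530.0, -16.0, 209.0])]
stand [(0.66, [525.0, -19.0, -2.0])]
beaker [(0.86, [498.0, 260.0, 84.0]), (0.72, [504.0, -11.0, 196.0])]
beaker [(0.72, [533.0, 383.0, -4.0])]
stand []
beaker []
[211, 228] [217, 269] [329, 179]
```

Lift confirmed: −4.3 N matches the 430 g load. I'll approach the beaker and look down at its rim.

{"method": "play_rows", "body": {"increments": [{"offset":[6,0,0],"twist":0,"grip":0},{"offset":[18,0,0],"twist":0,"grip":0},{"offset":[35,0,0],"twist":0,"grip":0},{"offset":[53,0,0],"twist":0,"grip":0},{"offset":[72,0,0],"twist":0,"grip":0}]}}

```text
time: 26.27
tool_pos: [0.5257, 0.0532, 0.3923]
tool_rot: [-0.0, 0.696, 0.718, 0.0]
contact_force: [0.3, -0.1, -4.3]
gripper_width: 0.113
```

{"method": "play_rows", "body": {"increments": [{"offset":[20,0,0],"twist":0,"grip":0},{"offset":[40,0,0],"twist":0,"grip":0},{"offset":[58,0,0],"twist":0,"grip":0},{"offset":[75,0,0],"twist":0,"grip":0},{"offset":[90,0,0],"twist":0,"grip":0}]}}

```text
time: 26.68
tool_pos: [0.5226, 0.1438, 0.3922]
tool_rot: [-0.0, 0.696, 0.718, 0.0]
contact_force: [-0.2, -0.4, -4.6]
gripper_width: 0.116
```

{"method": "play_rows", "body": {"increments": [{"offset":[12,0,0],"twist":0,"grip":0},{"offset":[20,0,0],"twist":0,"grip":0},{"offset":[24,0,0],"twist":0,"grip":0},{"offset":[24,0,0],"twist":0,"grip":0},{"offset":[24,0,0],"twist":0,"grip":0}]}}

```text
time: 27.1
tool_pos: [0.5224, 0.1656, 0.3922]
tool_rot: [0.0, 0.696, 0.718, -0.0]
contact_force: [-0.7, -0.7, -5.2]
gripper_width: 0.112
```

Run:
```python
from h import *
st(); M=tool(); print(M.round(4)); im,c=shot("wrist","w17")
look("wrist",["beaker"]); look("scene",["beaker"])
t,ct=shot("top","t17");look("top",["beaker"])
th=np.linspace(0,2*np.pi,60)
def over(img,cal,x,y,z,r,col):
    pts=np.array([pix(cal,np.array([x+r*np.cos(a),y+r*np.sin(a),z])) for a in th]); cv2.polylines(img,[pts],True,col,1)
a=im.copy(); over(a,c,.5215,.253,.125,.0475,(0,0,255)); over(a,c,.5215,.253,0,.0475,(0,255,0))
t=cv2.imread("pics/top0.png"); b=cv2.resize(t[170:290,150:290],None,fx=4,fy=4)
for z,col in((.125,(0,0,255)),(0,(0,255,0))):
    pts=(np.array([pix(ct,np.array([.5215+.0475*np.cos(q),.253+.0475*np.sin(q),z])) for q in th])-[150,170])*4
    cv2.polylines(b,[pts],True,col,1)
a=cv2.resize(a,(480,360)); o=np.zeros((480,240+560-0,3),np.uint8)
o=np.hstack([np.vstack([a,np.zeros((60,480,3),np.uint8)]),cv2.resize(b,(320,420)) ]) if 0 else np.hstack([np.vstack([a,np.zeros((14,480,3),np.uint8)]),cv2.resize(b[:,:],(320,374))])
cv2.imwrite("pics/c17.png",o)
```

```text
{'time': 27.1, 'joint_pos': [0.1712, -0.1235, 1.8057, -0.0005, 1.4596, 0.1403], 'tool_pos': [0.5224, 0.1656, 0.3922], 'tool_rot': [0.0001, 0.6961, 0.718, -0.0002], 'contact_force': [-0.6952, -0.7189, -5.2088], 'gripper_width': 0.1123}
[[-3.100e-02  9.995e-01 -1.000e-04  5.224e-01]
 [ 9.995e-01  3.100e-02 -5.000e-04  1.656e-01]
 [-5.000e-04 -1.000e-04 -1.000e+00  3.922e-01]
 [ 0.000e+00  0.000e+00  0.000e+00  1.000e+00]]
beaker [(0.75, [523.0, 255.0, 1.0])]
beaker [(0.9, [523.0, 255.0, 1.0]), (0.73, [527.0, -22.0, 203.0])]
beaker [(0.74, [523.0, 247.0, -3.0])]
```

The picture limit is reached, so I'll fit the rim numerically by scoring projected circles against image edges.

Run:
```python
from h import *
c=manip.get_calibration("wrist"); ct=manip.get_calibration("top"); th=np.linspace(0,2*np.pi,240)
def proj(c,P):
    q=np.linalg.inv(np.array(c["T"]))@np.c_[P,np.ones(len(P))].T; return c["fx"]*q[0]/q[2]+c["cx"],c["fy"]*q[1]/q[2]+c["cy"]
for f,cal in(("w17",c),("top0",ct),("t17",ct)):
    g=cv2.GaussianBlur(cv2.imread(f"pics/{f}.png",0),(0,0),1.2).astype(np.float32)
    e=np.minimum(np.hypot(cv2.Sobel(g,5,1,0),cv2.Sobel(g,5,0,1)),60)
    for z in(.125,):
        R=[]
        for r in np.arange(.042,.0505,.001):
            for x in np.arange(.505,.54,.001):
                for y in np.arange(.235,.27,.001):
                    u,v=proj(cal,np.c_[x+r*np.cos(th),y+r*np.sin(th),0*th+z])
                    ok=(u>1)&(u<638)&(v>1)&(v<(235 if f=="w17" else 478))
                    if ok.sum()<100: continue
                    R.append((cv2.remap(e,u[ok].astype(np.float32)[None],v[ok].astype(np.float32)[None],1).mean(),r,x,y,ok.mean()))
        R.sort(reverse=True); print(f,z,np.round(R[:4],4).tolist())
```

```text
w17 0.125 [[51.8623, 0.044, 0.523, 0.251, 0.9125], [47.7016, 0.047, 0.523, 0.251, 0.8583], [42.7796, 0.046, 0.525, 0.25, 0.8958], [42.619, 0.045, 0.525, 0.251, 0.8917]]
top0 0.125 [[45.4844, 0.042, 0.54, 0.242, 1.0], [45.4626, 0.042, 0.54, 0.241, 1.0], [45.4089, 0.046, 0.522, 0.249, 1.0], [45.3591, 0.043, 0.54, 0.241, 1.0]]
t17 0.125 [[40.4039, 0.044, 0.505, 0.258, 1.0], [40.2487, 0.045, 0.505, 0.257, 1.0], [40.2318, 0.043, 0.505, 0.259, 1.0], [40.1533, 0.044, 0.505, 0.257, 1.0]]
```

The wrist fit (rim radius 44/47 mm) gives the beaker centre as (523, 251), and the networks agree within a few mm.

{"method": "play_rows", "body": {"increments": [{"offset":[6,0,0],"twist":0,"grip":0},{"offset":[18,0.5,0],"twist":0,"grip":0},{"offset":[34,1,0],"twist":0,"grip":0},{"offset":[50,1.5,0],"twist":0,"grip":0},{"offset":[64,2,0],"twist":0,"grip":0}]}}

```text
time: 27.77
tool_pos: [0.5222, 0.2313, 0.3922]
tool_rot: [-0.0, 0.696, 0.718, 0.0]
contact_force: [0.7, 0.4, -4.1]
gripper_width: 0.107
```

{"method": "play_rows", "body": {"increments": [{"offset":[11,0.5,0],"twist":0,"grip":0},{"offset":[18,0.5,0],"twist":0,"grip":0},{"offset":[21,0.5,0],"twist":0,"grip":0},{"offset":[22,0.5,0],"twist":0,"grip":0},{"offset":[22,0.5,0],"twist":0,"grip":0}]}}

```text
time: 28.18
tool_pos: [0.5222, 0.2517, 0.3921]
tool_rot: [0.0, 0.696, 0.718, -0.0]
contact_force: [-0.3, 0.5, -4.6]
gripper_width: 0.115
```

{"method": "play_rows", "body": {"increments": [{"offset":[0,0,0],"twist":0,"grip":0},{"offset":[0,0,0],"twist":0,"grip":0},{"offset":[0,0,0],"twist":0,"grip":0},{"offset":[0,0,0],"twist":0,"grip":0},{"offset":[0,0,0],"twist":0,"grip":0}]}}

```text
time: 28.6
tool_pos: [0.5222, 0.2514, 0.3923]
tool_rot: [0.0, 0.696, 0.718, 0.0]
contact_force: [-0.7, 0.3, -5.8]
gripper_width: 0.113
```

Run:
```python
from h import *
st(); print(np.round(manip.state()["joint_vel"],4)); shot("scene","s18"); look("scene",["spindle","seat_copper","seat_steel","grip","beaker","steel_ring_mid","copper_ring_mid","spacer_ring_mid","small_flask_a","white_jar","timer"])
shot("wrist","w18"); look("wrist",["spindle","steel_ring_mid","beaker"])
```

```text
{'time': 28.6, 'joint_pos': [0.3203, -0.0467, 1.7333, -0.0, 1.4549, 0.2898], 'tool_pos': [0.5222, 0.2514, 0.3923], 'tool_rot': [0.0, 0.6962, 0.7178, 0.0001], 'contact_force': [-0.6607, 0.3215, -5.7682], 'gripper_width': 0.1134}
[ 0.0012  0.0012 -0.0003 -0.0008 -0.0015  0.0001]
spindle [(0.51, [519.0, 250.0, 162.0])]
seat_copper [(0.67, [524.0, 250.0, 192.0])]
seat_steel []
grip [(0.3, [363.0, 188.0, 6.0])]
beaker [(0.86, [522.0, 253.0, 3.0]), (0.26, [473.0, -273.0, -3.0])]
steel_ring_mid [(0.73, [526.0, 253.0, 212.0])]
copper_ring_mid [(0.43, [524.0, 253.0, 190.0])]
spacer_ring_mid [(0.5, [524.0, 250.0, 195.0])]
small_flask_a [(0.94, [537.0, 384.0, -0.0])]
white_jar [(0.65, [529.0, -21.0, -1.0]), (0.59, [682.0, 31.0, -4.0])]
timer [(0.97, [364.0, 190.0, 6.0])]
spindle []
steel_ring_mid [(0.85, [519.0, 252.0, 208.0])]
beaker [(0.75, [523.0, 256.0, -1.0]), (0.4, [531.0, 381.0, 2.0])]
```

The spindle is centred, upright and still, with its foot about 36 mm above the rim, so I'm handing in.

```bash
python3 -c "
from plant import manip
print(manip.job_done())"
```

```text
the job is handed in; nothing more can be done
None
```

I threaded the copper ring, the white spacer and the steel ring onto the spindle, in that order. The arm gripped the rod above them, lifted the spindle out and now holds it over the beaker. I handed the job in at 28.6 s; no verdict is reported.

**Last checks**
- **Load:** the wrist carried about 4.3–5.8 N, against 4.2 N for the 430 g loaded spindle.
- **Pose:** the tool is vertical and the joint speeds are near zero. The spindle's foot is about 36 mm above the rim.
- **Centring:** the tool axis is at (522, 251) mm. The rim fit put the beaker at (523, 251) mm and the networks at (522–523, 253–256) mm. One top-camera network reading gave y = 247 mm instead.
- **Other things:** the flask, jar and timer were still within a few mm of where they started. The network's first answer for the jar was actually the stand; its second matched the jar.

**What failed or disagreed**
- The 12-picture limit ran out before I could view the final pose, so it rests on numbers and network readings only.
- The edge fits on the top-camera pictures did not settle on the rim, so I did not use them.
- The networks did not find the steel seat point in the last picture, and placed the grip point on the timer with low confidence. They put the held spacer only a few mm above the copper (195 against 190 mm, both with low confidence). The last viewed picture, before the lift, showed all three rings stacked in order.

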